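# Light an agate slice with the reflector flap

## Task

Show the green agate slice in reflected light: take it from the white drying rack, slide it upright down into the empty slot of the beech stand on the cedar step until it rests on the slot's floor, and let go of it while the metal reflector flap still lies flat. Then lift the flap to 45 degrees above level and hold it there with the gripper; it falls flat if let go, so finish while still holding it. Leave the other minerals and the hand lens where they are.

Things in the scene. Friction and masses are not known exactly. Their poses are not given: they have to be found in the camera images.
- agate: green banded agate slice, a loose upright slab with a round (arched) top: 10 thick (its x), 72 wide (its y), 76 high (its z), about 140 g; straight sides up to 40, above that a half disc of radius 36. Origin: centre of its flat foot. At the start it stands in the slot of the white drying rack, foot 10 above the table
- rack: white plastic drying rack, fixed, 70 (x) x 100 (y) x 26 high, origin at the centre of its underside on the table; its slot is 14.5 wide (x), 78 long (y), 16 deep
- step: lacquered cedar step, fixed, level: 200 (x, from -95 to +105) x 350 (y) x 28 high; origin under it on the table. Its x axis points from the flap's knob towards the slot blocks
- block_free: beech slot block with the empty slot, fixed on the step, 60 (x) x 118 (y) x 34 high, axes parallel to the step's; origin under its centre (28 above the table). Slot in its top 12.5 wide (x), 76 long (y), 22 deep, centred, 1.5 chamfer. It and its twin stand side by side along the step's y as one stand, 120 between centres; which side is empty varies
- slot_floor (a point): centre of the floor of the empty slot, 12 above the block's underside and 40 above the table; axes as block_free
- block_used: the twin slot block, same size, with the brown slice in its slot
- wood_slice: brown petrified-wood slice with squared shoulders, 10 thick (x), 72 wide (y), 70 high, loose, standing in the slot of block_used; origin at the centre of its foot; to be left there
- flap (a joint): angle of the polished aluminium reflector flap in rad: 0 lying flat over the step, grows as its free edge (robot's side) is lifted, stop at 1.25. Plate 98 from the hinge to the free edge, 210 wide (step's y), 4 thick; with knob about 200 g. No spring or friction: it falls flat when let go
- flap_hinge (a point): middle of the flap's hinge axis, which runs along the step's y, 33 above the table; axes as the step
- flap_knob (a point): centre of the flap's wooden knob, a round dowel 22 across and 34 long lying along the step's y, flat ends, on a neck 12 wide, 32 beyond the plate's edge and past the step's edge; 130 from the hinge axis and level with it when flat (33 above the table). Moves with the flap. Its ends can be pinched from above (fingers closing along the step's y) and it turns between the fingers as the flap rises
- selenite: white selenite wand lying on the table, 24 (x) x 164 (y) x 20, bystander, origin at the middle of its underside
- copper_chunk: copper chunk on the table, about 50 x 40 x 45 high, bystander, origin under its middle
- streak_plate: white ceramic streak plate lying on the table, 50 x 50 x 7, bystander, origin under its middle
- loupe: hand lens lying on the table, ring 42 across and handle to -x, 90 long, 10 high, bystander, origin under the ring's centre
- pyrite: pyrite cube, about 24 wide and 30 high, bystander on the step's -y end, origin under its middle
- quartz: quartz point standing on the step's +y end, 26 wide, 42 high, bystander, origin under its middle
Mind the look-alikes: they are no part of the job. What is shaped like the agate but blue is not meant. What is shaped like the wood_slice but orange is not meant.

How it is judged:
By the outcome, as a careful person would: the job done as asked, in the order asked, and still so for the second after the job is handed in, while the arm keeps its last pose, push and grip.
It also fails if it takes over 61 s, if anything falls off the work surface, if the arm or the gripper's body presses on something with over 40 N, if the wrist force passes 120 N, or if a joint passes its speed limit or range.

## Robot

A 6-joint arm with a two-finger parallel gripper is mounted at the origin on the work surface. World frame = base frame: x ahead of the robot, y to its left, z up, the work surface at z = 0. Lengths are in mm, angles in rad, forces in N, time in s.
With the tool pointing down it reaches from about 350 to 975 mm from the base axis. Payload 7.1 kg.
Tool frame: the origin (TCP) lies on the centre line of the jaws, within the pads' length; the fingertips stand 17 mm ahead of it and the grasp point (between the pads) lies 2 mm behind it (r.tip_extent is the distance from the TCP to the fingertips, in mm); z points along the fingers, y is the line along which they close (so a half turn about z gives the same grasp; the last joint's range is limited). The gripper opens to 88 mm and grips with 3 to 60 N. Pads are 20 mm wide; open, the fingers measure 115 mm over their backs; the gripper's body (75 mm by 178 mm) begins 61 mm behind the grasp point.
Start: joints at [1.137, 0.423, 1.63, -0, 1.089, -0.019], TCP at [251.847, 571.995, 239.675] pointing down, gripper open.
Joint ranges: [-3, 3], [-0.9, 2.11], [0.09, 2.58], [-1.31, 4.45], [0.11, 2.69], [-2.54, 2.54]. Speed limits (rad/s): [2.39, 2.39, 3.01, 3.14, 3.14, 3.14].

## Interface

Orientations are given as a 3x3 rotation matrix whose columns are the frame's x, y, z axes.
In Python, from bench import r, viewer, order gives the robot as it stands.
- The arm moves only by the tool jog_arm, never from a script. Its argument "deltas" is a list of rows, each a list of 7 numbers: the shift along the tool's x, y, z in m, then the turn, a rotation vector about the tool's x, y, z in rad, then the opening, from -1 (shut) to 1 (fully open). In form: [[x, y, z, wx, wy, wz, hand], ...]. A call has 1 to 12 rows; each row shifts and turns the commanded pose from where the row before left it, along the tool's axes as they then stand; what a row does not reach is not made up. A row lasts 1/8 s, in which the tool goes at most 62.5 mm and 10.7 degrees, less where a joint would pass 70% of its speed; a pose out of reach is approached as far as the arm can. A call is refused whole if a number of a shift passes 0.0625 or a number of a turn 0.188, either way. A call with a gripper value outside its range is refused whole. The fingers move at their own pace and stop on an object; the grip force is fixed at half the most. Time passes only in rows, so rows that do not move let the fingers close. It gives the time, the measured TCP pose, the force, the opening and the grip force at its end, in the units of the state.
- r.state(): the state, without advancing time (a new reading comes with each control period).
- viewer.camera(name): name is "side" or "top"; returns a dict with "image" (480x640x3 uint8, red, green, blue), "depth" (480x640 float32, mm along the optical axis (not along the pixel's ray), 0 where there is no reading), "intrinsics" (3x3 intrinsics, pixels), "k1" (the pictures are not rectified: a ray, as slopes to the right and down, at radius r is drawn at 1 + k1 r^2 times it, then the intrinsics apply), "position" and "rotation" of the camera in the world. Camera axes: x right, y down, z forward; pixel columns grow to the right and rows downward; lengths in mm; the calibration is good to about 2 mm. A picture is of the moment at which its call begins.
- order.finish_job(): hands the job in; it is judged then, once.
The state is a dict: "clock": time; "joints": joint angles; "dq": joint speeds; "tau": joint torques, N m; "ee_pos": TCP position; "orientation": TCP orientation; "force": force on the tool from outside, world axes, zero at the start; "moment": the same for the moment, N m; "opening": finger opening in mm; "gripper_force": force on a finger pad.
Only numpy, scipy, OpenCV 4.12 (cv2) and the standard library are available. Lean on these libraries where they do the work, as an engineer would, in place of code of your own. Each camera call takes 0.05 s, during which the arm holds its last target. There are 200 camera calls.

## Working session

There is one attempt and no reset: what is moved stays moved. The work goes in short steps, Python scripts to look and compute and a tool call to move; the robot and the scene stay as the last step left them, time stands still between calls to the robot, and variables do not carry over. Pictures are saved under pics/ and viewed, at most 10 in all, crops included, and the job is handed in when it is done.

Besides the shell and the picture viewer there is one more tool, called after "Request:" as name(argument=value, ...) on one line, values as JSON. jog_arm: Moves the arm, as the interface text tells. Its arguments: {"type":"object","properties":{"deltas":{"type":"array"}},"required":["deltas"]}

```bash
mkdir -p pics; ls; python3 - <<'E'
from bench import r, viewer
import cv2,pickle
s=r.state();print(s['ee_pos'],s['orientation'],s['opening'],s['clock'],r.tip_extent)
for n in('side','top'):
    c=viewer.camera(n);pickle.dump(c,open(f'{n}.pkl','wb'))
    cv2.imwrite(f'pics/{n}0.png',c['image'][:,:,::-1]);print(n,c['position'],c['rotation'],c['intrinsics'],c['k1'])
E
```

```text
pics
[251.62220437 571.52604644 238.91657497] [[-9.15206343e-01  4.02985023e-01 -6.49232840e-04]
 [ 4.02985544e-01  9.15205313e-01 -1.37362509e-03]
 [ 4.06310068e-05 -1.51878184e-03 -9.99998846e-01]] 87.54636320502439 0.0 17.0
side [  -46.00497625 -1229.00900881   925.98243048] [[ 0.89811204 -0.23774858  0.36995997]
 [-0.4397521  -0.49238266  0.75111744]
 [ 0.00358477 -0.83727829 -0.54676523]] [[615.32679233   0.         320.99204894]
 [  0.         615.32679233 237.18460567]
 [  0.           0.           1.        ]] -0.1587965913670927
top [457.2779288  -67.24402    992.37600385] [[-0.01370959 -0.99289295  0.11821857]
 [-0.99933396  0.01760435  0.03196431]
 [-0.0338183  -0.11770161 -0.992473  ]] [[472.84747573   0.         323.78984257]
 [  0.         472.84747573 247.30739132]
 [  0.           0.           1.        ]] 0.04439332871932808
```

View pics/top0.png

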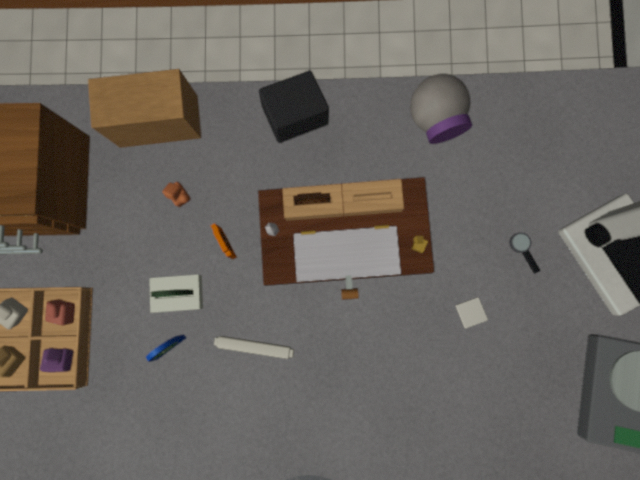

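View pics/side0.png

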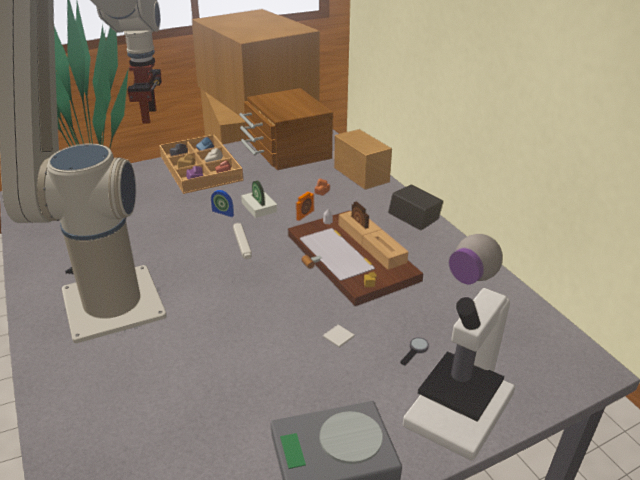

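The top view shows the agate in its white rack at (172,294), the empty slot at about (373,195) on the right-hand block, and the knob at (349,293). The brown slice is at (312,198). The blue and orange decoys are at (165,348) and (223,240).

```bash
cat > h.py <<'E'
import numpy as np,cv2,pickle
from bench import viewer
def load(n): return pickle.load(open(n+'.pkl','rb'))
def snap(n):
    c=viewer.camera(n); pickle.dump(c,open(n+'.pkl','wb')); return c
def ray(c,uv):
    uv=np.atleast_2d(np.float64(uv));K=c['intrinsics']
    d=(uv-[K[0,2],K[1,2]])/[K[0,0],K[1,1]]; s=d.copy()
    for _ in range(8): s=d/(1+c['k1']*(s**2).sum(1,keepdims=True))
    return np.c_[s,np.ones(len(s))]@np.array(c['rotation']).T
def plane(c,uv,z):
    d=ray(c,uv);p=np.array(c['position']);return p+d*((z-p[2])/d[:,2])[:,None]
def cloud(c,m):
    v,u=np.nonzero(m&(c['depth']>0));return np.array(c['position'])+ray(c,np.c_[u,v])*c['depth'][v,u][:,None]
def proj(c,P):
    q=(np.atleast_2d(P)-c['position'])@np.array(c['rotation']);s=q[:,:2]/q[:,2:]
    K=c['intrinsics'];return s*(1+c['k1']*(s**2).sum(1,keepdims=True))*K[0,0]+[K[0,2],K[1,2]]
def box(m,win):
    k=np.zeros_like(m);x0,y0,x1,y1=win;k[y0:y1,x0:x1]=m[y0:y1,x0:x1];return k
def rect(c,m,z):
    n,l,st,_=cv2.connectedComponentsWithStats(m.astype(np.uint8));i=1+st[1:,4].argmax()
    cs,_=cv2.findContours((l==i).astype(np.uint8),0,1)
    p=plane(c,cs[0].reshape(-1,2),z)[:,:2].astype(np.float32);return cv2.minAreaRect(p),st[i,4]
E
python3 - <<'E'
from h import *
c=load('top');I=c['image'].astype(int);H=cv2.cvtColor(c['image'],cv2.COLOR_RGB2HSV).astype(int);h,s,v=H[...,0],H[...,1],H[...,2]
for n,p in dict(rack=(190,285),agate=(172,294),beech=(390,188),beechside=(390,212),slot=(373,196),step=(420,200),knob=(349,295),flap=(340,255),brown=(312,199)).items():
    P=cloud(c,box(np.ones((480,640),bool),(p[0]-1,p[1]-1,p[0]+2,p[1]+2)));print(n,H[p[1],p[0]],P.mean(0).round(1),P.std(0).round(1))
a=np.hstack([cv2.resize(c['image'][y-30:y+30,x-w:x+w],None,fx=f,fy=f,interpolation=cv2.INTER_CUBIC) for x,y,w,f in((174,294,32,6),(373,200,32,6))])
b=cv2.resize(c['image'][270:305,320:384],None,fx=6,fy=6,interpolation=cv2.INTER_CUBIC)
b=np.hstack([b,np.zeros_like(b)])
cv2.imwrite('pics/c1.png',cv2.convertScaleAbs(np.vstack([a,b])[:,:,::-1],alpha=1.5))
S=load('side')
E
```

```text
rack [ 34  21 174] [499.4 239.4  26.5] [1.6 2.  1.6]
agate [54 76 54] [480.3 257.7  77.8] [1.4 3.  8. ]
beech [ 16 119 154] [ 685.  -171.3   62.8] [1.7 1.6 1.9]
beechside [ 14 131  97] [ 641.6 -172.9   35.1] [0.5 1.9 6.8]
slot [ 17 118 156] [ 674.5 -138.7   40.8] [1.7 1.7 1.2]
step [  7 147  71] [ 666.5 -235.6   29.2] [1.8 1.7 1.1]
knob [ 15 164 118] [473.7 -85.6  43.7] [1.6 1.6 1. ]
flap [  0   3 154] [554.8 -69.2  36.5] [1.8 1.7 2.1]
brown [  9 165  51] [657.9 -16.8 100.1] [0.4 1.6 6.5]
```

View pics/c1.png

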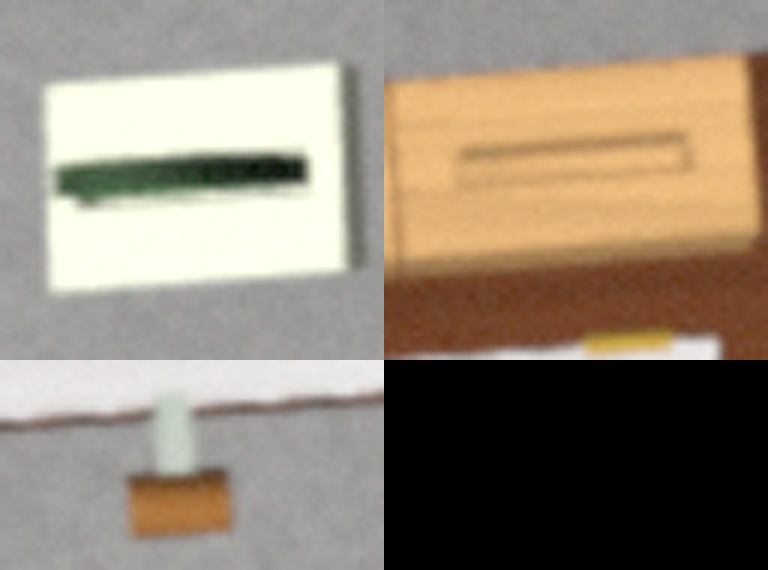

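The crop shows the agate's dark strip along the rack's slot, from about (151,292) to (193,290). The empty slot's outline runs from about (354,194) to (392,201), and the knob is centred near (350,294).

```bash
python3 - <<'E'
from h import *
c=load('top');H=cv2.cvtColor(c['image'],cv2.COLOR_RGB2HSV).astype(int);h,s,v=H[...,0],H[...,1],H[...,2]
m=box((v>140)&(s<60)|((h>35)&(h<80)&(s>50)),(140,268,210,318));m=cv2.morphologyEx(m.astype(np.uint8),cv2.MORPH_CLOSE,np.ones((5,5)))>0
print('rack',rect(c,m,26))
be=(h>10)&(h<24)&(s>80)&(v>125)
m=box(be,(270,170,410,225));print('stand',rect(c,m,62))
m=box(be,(343,170,410,225));print('free',rect(c,m,62))
kn=box((h>8)&(h<22)&(s>110)&(v>70),(335,285,365,305));print('knob',rect(c,kn,38));P=cloud(c,kn);print(P.mean(0),P[:,2].max())
fl=box((s<25)&(v>125),(290,220,405,285));print('flap',rect(c,fl,35))
st=box(((h<12)|(h>172))&(s>110)&(v<120),(250,172,440,290));print('step',rect(c,st,28))
g=box((h>35)&(h<85)&(s>40)&(v<110),(145,283,200,305));P=cloud(c,g)
for lo,hi in((70,90),(50,70),(30,50)):
    Q=P[(P[:,2]>lo)&(P[:,2]<hi)]
    if len(Q)>3: print('agate',len(Q),Q.mean(0).round(1),Q.min(0).round(1),Q.max(0).round(1),np.polyfit(Q[:,1],Q[:,0],1))
S=load('side');HS=cv2.cvtColor(S['image'],cv2.COLOR_RGB2HSV).astype(int);print('side agate px',HS[192,258],HS[188,256])
g=box((HS[...,0]>35)&(HS[...,0]<90)&(HS[...,1]>50),(240,170,280,215));P=cloud(S,g);print('agate side',len(P),P.mean(0).round(1),np.percentile(P,[2,98],0).round(1),np.linalg.lstsq(np.c_[P[:,1:],np.ones(len(P))],P[:,0],rcond=None)[0])
# slot by outline corners (crop coords /6)
q=np.array([(460,150),(686,134),(690,168),(460,184)])
uv=np.c_[341+(q[:,0]-384)/6-.5+.08,170+q[:,1]/6-.5+.08];p=plane(c,uv,62);print('slot corners',p.round(1),p.mean(0))
E
```

```text
rack (((483.4122314453125, 272.0323181152344), (70.6034927368164, 99.8163070678711), 3.0912036895751953), np.int32(1679))
stand (((666.7037353515625, -75.73172760009766), (60.7802734375, 238.3885955810547), 3.3632142543792725), np.int32(3072))
free (((670.1297607421875, -134.870849609375), (60.71562957763672, 119.91590118408203), 3.272428035736084), np.int32(1735))
knob (((475.7676696777344, -86.79486083984375), (30.11005973815918, 15.962888717651367), 89.18402099609375), np.int32(137))
[475.95684959 -86.29043386  43.20809286] 48.61863822699115
flap (((550.9243774414062, -82.44454956054688), (110.91229248046875, 210.41151428222656), 3.35440993309021), np.int32(4892))
step (((606.2041625976562, -78.85296630859375), (196.8994140625, 345.412109375), 3.3887267112731934), np.int32(4931))
agate 142 [482.6 266.2  82.3] [477.2 240.3  70.5] [487.9 298.8  89.8] [-3.95392409e-02  4.93160831e+02]
agate 35 [481.7 251.8  62.2] [477.2 234.6  50.9] [488.2 291.8  69.9] [-1.37094349e-01  5.16233727e+02]
agate 11 [483.2 245.   40.2] [477.3 234.3  31.8] [488.9 282.3  48. ] [-2.20567901e-01  5.37251454e+02]
side agate px [ 54  83 108] [ 58  87 103]
agate side 158 [481.1 266.2  56.3] [[477.7 235.8  28.2]
 [485.6 299.5  87.4]] [-5.12820413e-02  2.46036285e-02  4.93370006e+02]
slot corners [[ 673.4  -97.8   62. ]
 [ 677.1 -173.    62. ]
 [ 665.6 -173.9   62. ]
 [ 661.9  -97.5   62. ]] [ 669.50009052 -135.55137559   62.        ]
```

Request:
jog_arm(deltas=[[0,0,0,0,0,0.1835,1],[0,0,0,0,0,0.1835,1],[0,0,0,0,0,0.1835,1],[0,0,0,0,0,0.1835,1],[0,0,0,0,0,0.1835,1],[0,0,0,0,0,0.1835,1]])

```text
clock: 0.85
ee_pos: [251.7, 571.7, 239.2]
orientation: [[-0.049, 0.999, -0.0], [0.999, 0.049, -0.001], [-0.001, -0.0, -1.0]]
force: [-0.0, -0.1, -0.3]
opening: 88.0
gripper_force: 0.0
```

Request:
jog_arm(deltas=[[-0.0313,0.0214,0,0,0,0,1],[-0.0313,0.0214,0,0,0,0,1],[-0.0313,0.0214,0,0,0,0,1],[-0.0313,0.0214,0,0,0,0,1],[-0.0313,0.0214,0,0,0,0,1],[-0.0313,0.0214,0,0,0,0,1],[-0.0313,0.0214,0,0,0,0,1],[-0.0313,0.0214,0,0,0,0,1],[-0.0313,0.0214,0,0,0,0,1],[-0.0313,0.0214,0,0,0,0,1],[0,0,0,0,0,0,1],[0,0,0,0,0,0,1]])

```text
clock: 2.35
ee_pos: [482.3, 271.4, 239.4]
orientation: [[-0.054, 0.999, -0.001], [0.999, 0.054, -0.0], [-0.0, -0.001, -1.0]]
force: [-0.7, 0.2, 0.9]
opening: 87.7
gripper_force: 0.0
```

```bash
cat > go.py <<'E'
import sys,numpy as np
from bench import r
from scipy.spatial.transform import Rotation as R
s=r.state();p=np.array(s['ee_pos']);O=np.array(s['orientation'])
x,y,z,yaw=map(float,sys.argv[1:5]);a=np.radians(yaw);Y=np.array([np.cos(a),np.sin(a),0]);Z=np.array([0,0,-1.]);T=np.c_[np.cross(Y,Z),Y,Z]
print('t',s['clock'],'pos',p.round(1),'yaw',np.degrees(np.arctan2(O[1,1],O[0,1])).round(2),'op',s['opening'],s['gripper_force'],'F',np.round(s['force'],1))
print('shift tool mm',(O.T@(np.array([x,y,z])-p)).round(1),'turn rad',R.from_matrix(O.T@T).as_rotvec().round(4))
E
python3 go.py 482.5 270 66 3.1
```

```text
t 2.35 pos [482.3 271.4 239.4] yaw 3.12 op 87.74417596619465 0.0 F [-0.7  0.2  0.9]
shift tool mm [ -1.4   0.3 173.4] turn rad [-0.0008  0.      0.0004]
```

Request:
jog_arm(deltas=[[-0.0014,0.0003,0.03,0,0,0,1],[0,0,0.03,0,0,0,1],[0,0,0.03,0,0,0,1],[0,0,0.03,0,0,0,1],[0,0,0.02,0,0,0,1],[0,0,0.02,0,0,0,1],[0,0,0.0135,0,0,0,1],[0,0,0,0,0,0,1]])

```text
clock: 3.35
ee_pos: [482.1, 270.2, 65.4]
orientation: [[-0.056, 0.998, -0.002], [0.998, 0.056, -0.001], [-0.001, -0.002, -1.0]]
force: [0.4, -0.3, 0.2]
opening: 87.7
gripper_force: 0.0
```

Request:
jog_arm(deltas=[[0,0,0,0,0,0,-1],[0,0,0,0,0,0,-1],[0,0,0,0,0,0,-1],[0,0,0,0,0,0,-1],[0,0,0,0,0,0,-1],[0,0,0,0,0,0,-1],[0,0,0,0,0,0,-1],[0,0,0,0,0,0,-1]])

```text
clock: 4.35
ee_pos: [483.1, 269.8, 66.2]
orientation: [[-0.055, 0.998, -0.0], [0.998, 0.055, -0.0], [-0.0, -0.0, -1.0]]
force: [-0.4, -0.1, 0.2]
opening: 11.2
gripper_force: 0.0
```

Request:
jog_arm(deltas=[[0,0,0,0,0,0,-1],[0,0,0,0,0,0,-1],[0,0,0,0,0,0,-1]])

```text
clock: 4.72
ee_pos: [483.1, 269.8, 66.1]
orientation: [[-0.055, 0.998, -0.0], [0.998, 0.055, -0.0], [-0.0, -0.0, -1.0]]
force: [-0.7, 0.6, -0.7]
opening: 9.9
gripper_force: 30.0
```

Request:
jog_arm(deltas=[[0,0,-0.01,0,0,0,-1],[0,0,-0.01,0,0,0,-1],[0,0,-0.02,0,0,0,-1],[0,0,-0.03,0,0,0,-1],[0,0,-0.03,0,0,0,-1],[0,0,0,0,0,0,-1],[0,0,0,0,0,0,-1]])

```text
clock: 5.6
ee_pos: [482.7, 269.6, 165.8]
orientation: [[-0.055, 0.998, -0.0], [0.998, 0.055, -0.0], [-0.0, -0.0, -1.0]]
force: [-1.4, -0.1, -1.1]
opening: 9.8
gripper_force: 30.0
```

```bash
python3 - <<'E'
from h import *
a=snap('top');b=snap('side')
p=np.array([483,270,166.])
out=[]
for c in(a,b):
    u,v=proj(c,p)[0].astype(int);print(u,v)
    out.append(cv2.resize(c['image'][v-32:v+48,u-40:u+40],(400,400),interpolation=cv2.INTER_CUBIC))
cv2.imwrite('pics/held.png',cv2.convertScaleAbs(np.hstack(out)[:,:,::-1],alpha=1.4))
E
python3 go.py 670 -135.6 170 3.36
```

```text
147 291
255 156
t 5.7 pos [482.3 269.5 165.1] yaw 3.16 op 9.960582309414182 29.99976396560669 F [-0.2  0.  -2.3]
shift tool mm [-414.8  165.1   -4.9] turn rad [-0.0019  0.0009 -0.0036]
```

View pics/held.png

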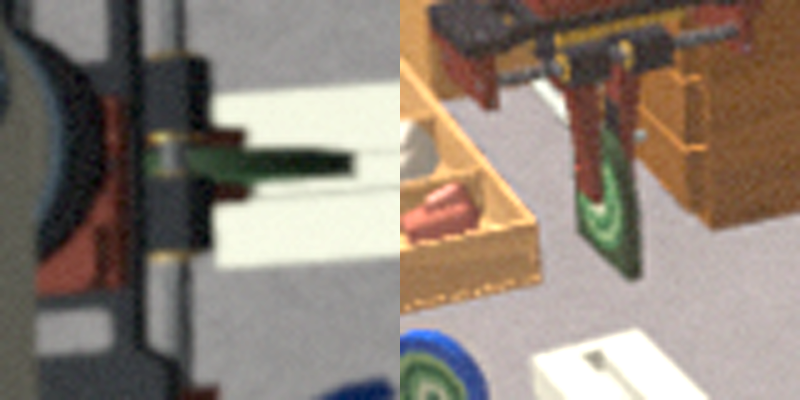

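The agate hangs upright between the fingers. In the side picture its foot runs from about (256,169) to (264,179), clear of the rack. Next I'll measure its position relative to the TCP.

```bash
cat > ag.py <<'E'
from h import *
from bench import r
def ag(p,yaw):
    a=np.radians(yaw);X=np.array([np.cos(a),np.sin(a),0]);Y=np.array([-X[1],X[0],0])
    for n in('side','top'):
        c=snap(n);H=cv2.cvtColor(c['image'],cv2.COLOR_RGB2HSV).astype(int)
        g=(H[...,0]>35)&(H[...,0]<90)&(H[...,1]>50)&(H[...,2]>20)
        u,v=proj(c,p-[0,0,20])[0].astype(int);g=box(g,(u-30,v-35,u+30,v+40));P=cloud(c,g)
        Q=P-p;L=np.c_[Q@X,Q@Y,Q[:,2]];L=L[(abs(L[:,0])<15)&(abs(L[:,1])<45)&(L[:,2]>-65)&(L[:,2]<25)]
        print(n,len(L),'med',np.median(L,0).round(1),'min/max',np.percentile(L,[1,99],0).round(1).tolist())
        for lo,hi in((-56,-46),(-46,-36),(-36,-26),(-26,-10),(-10,20)):
            q=L[(L[:,2]>lo)&(L[:,2]<hi)]
            if len(q)>4: print(lo,hi,len(q),'x',q[:,0].mean().round(1),'y',q[:,1].min().round(1),q[:,1].max().round(1))
if __name__=='__main__':
    s=r.state();O=np.array(s['orientation']);ag(np.array(s['ee_pos']),np.degrees(np.arctan2(O[1,1],O[0,1])))
E
python3 ag.py
```

```text
side 141 med [ -2.8 -17.6 -26.9] min/max [[-6.3, -39.8, -53.1], [5.4, 34.6, 20.9]]
-56 -46 13 x -2.2 y -37.7 25.9
-46 -36 30 x -2.9 y -40.2 30.1
-36 -26 29 x -3.1 y -36.3 36.5
-26 -10 21 x -3.4 y -40.4 19.8
-10 20 43 x -1.8 y -39.2 7.9
top 152 med [ -0.9 -20.1  11. ] min/max [[-5.8, -35.5, -42.4], [4.1, 10.8, 21.9]]
-46 -36 6 x -1.2 y -35.3 -34.0
-26 -10 15 x -2.8 y -35.7 -7.2
-10 20 116 x -1.1 y -35.1 12.4
```

Request:
jog_arm(deltas=[[0,0,-0.02,0,0,-0.003,-1],[-0.04,0.016,-0.015,0,0,0,-1],[-0.04,0.016,0,0,0,0,-1],[-0.04,0.016,0,0,0,0,-1],[-0.04,0.016,0,0,0,0,-1],[-0.04,0.016,0,0,0,0,-1],[-0.04,0.016,0,0,0,0,-1],[-0.04,0.016,0,0,0,0,-1],[-0.04,0.016,0,0,0,0,-1],[-0.04,0.016,0,0,0,0,-1],[-0.04,0.016,0,0,0,0,-1],[0,0,0,0,0,0,-1]])

```text
clock: 7.3
ee_pos: [666.6, -122.9, 199.9]
orientation: [[-0.055, 0.998, -0.001], [0.998, 0.055, -0.0], [-0.0, -0.001, -1.0]]
force: [-0.5, 0.1, -1.1]
opening: 9.7
gripper_force: 30.0
```

```bash
python3 go.py 670 -135.6 135 3.36
```

```text
t 7.3 pos [ 666.6 -122.9  199.9] yaw 3.15 op 9.748720844647957 29.999608397483826 F [-0.5  0.1 -1.1]
shift tool mm [-12.9   2.8  64.9] turn rad [-0.0006  0.0002 -0.0037]
```

Request:
jog_arm(deltas=[[-0.0129,0.0028,0,0,0,-0.0037,-1],[0,0,0.02,0,0,0,-1],[0,0,0.02,0,0,0,-1],[0,0,0.015,0,0,0,-1],[0,0,0.01,0,0,0,-1],[0,0,0,0,0,0,-1],[0,0,0,0,0,0,-1]])

```text
clock: 8.18
ee_pos: [670.0, -132.9, 136.7]
orientation: [[-0.062, 0.998, 0.001], [0.998, 0.062, -0.0], [-0.0, 0.001, -1.0]]
force: [0.7, 0.1, -0.9]
opening: 10.0
gripper_force: 30.0
```

```bash
python3 go.py 670 -135.6 96 3.36; python3 ag.py; python3 - <<'E'
from h import *
out=[]
for n in('top','side'):
    c=load(n);u,v=proj(c,[670,-135.6,75])[0].astype(int);print(u,v)
    out.append(cv2.resize(c['image'][v-35:v+35,u-35:u+35],(400,400),interpolation=cv2.INTER_CUBIC))
cv2.imwrite('pics/pre.png',cv2.convertScaleAbs(np.hstack(out)[:,:,::-1],alpha=1.4))
E
```

```text
t 8.175 pos [ 670.  -132.9  136.7] yaw 3.54 op 9.97233519860773 29.999782741069794 F [ 0.7  0.1 -0.9]
shift tool mm [-2.7 -0.2 40.7] turn rad [0.0009 0.0002 0.0032]
side 257 med [ -4.6 -15.8 -23.1] min/max [[-9.4, -37.0, -49.9], [4.9, 30.4, 18.4]]
-56 -46 17 x -3.5 y -34.0 29.7
-46 -36 46 x -4.9 y -36.2 27.0
-36 -26 51 x -5.1 y -37.3 32.2
-26 -10 61 x -5.1 y -36.8 34.9
-10 20 81 x -3.3 y -37.4 28.6
372 194
384 238
  return _methods._mean(a, axis=axis, dtype=dtype,
  ret = um.true_divide(
Traceback (most recent call last):
  File "ag.py", line 15, in <module>
    s=r.state();O=np.array(s['orientation']);ag(np.array(s['ee_pos']),np.degrees(np.arctan2(O[1,1],O[0,1])))
                                             ~~^^^^^^^^^^^^^^^^^^^^^^^^^^^^^^^^^^^^^^^^^^^^^^^^^^^^^^^^^^^^^
  File "ag.py", line 10, in ag
    print(n,len(L),'med',np.median(L,0).round(1),'min/max',np.percentile(L,[1,99],0).round(1).tolist())
                                                           ~~~~~~~~~~~~~^^^^^^^^^^^^
IndexError: index -1 is out of bounds for axis 0 with size 0
```

View pics/pre.png

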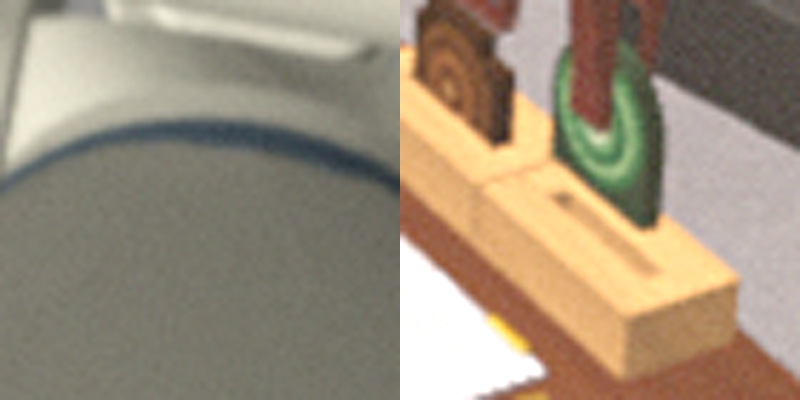

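The top view is blocked by the wrist. The side picture shows the upright agate just above the slot, whose outline runs from about (377,237) to (394,250), with the brown slice untouched beside it.

```bash
python3 - <<'E'
from h import *
c=load('side')
q=np.array([(552,203),(574,190),(664,264),(641,277)])
p=plane(c,np.c_[349+(q[:,0]-400)*.175-.4,203+q[:,1]*.175-.4],62);print(p.round(1),p.mean(0))
H=cv2.cvtColor(c['image'],cv2.COLOR_RGB2HSV).astype(int)
m=(H[...,0]>8)&(H[...,0]<24)&(H[...,1]>70)&(H[...,2]>120)
m=box(m,(330,200,420,275));P=cloud(c,m);P=P[(P[:,2]>56)&(P[:,2]<68)]
print(len(P),np.median(P[:,2]),cv2.minAreaRect(P[:,:2].astype(np.float32)))
# block near corners at z=62: right tip, front tip in crop
q=np.array([(738,281),(624,318)]);print(plane(c,np.c_[349+(q[:,0]-400)*.175-.4,203+q[:,1]*.175-.4],62))
E
```

```text
[[ 661.9 -106.6   62. ]
 [ 676.4 -101.6   62. ]
 [ 681.6 -170.2   62. ]
 [ 667.2 -174.4   62. ]] [ 671.77999676 -138.21951968   62.        ]
935 62.036373300056425 ((662.0986328125, -105.22621154785156), (287.11004638671875, 122.93867492675781), 77.74549102783203)
[[ 703.79026893 -195.6083712    62.        ]
 [ 644.3366359  -197.84291205   62.        ]]
```

Request:
jog_arm(deltas=[[-0.0035,0.0,0,0,0,0.002,-1],[0,0,0.008,0,0,0,-1],[0,0,0.006,0,0,0,-1],[0,0,0,0,0,0,-1],[0,0,0,0,0,0,-1]])

```text
clock: 8.9
ee_pos: [669.8, -136.4, 122.0]
orientation: [[-0.06, 0.998, -0.0], [0.998, 0.06, 0.0], [0.0, -0.0, -1.0]]
force: [-0.4, 0.8, -1.3]
opening: 10.2
gripper_force: 30.0
```

Request:
jog_arm(deltas=[[0,0,0.003,0,0,0,-1],[0,0,0.002,0,0,0,-1],[0,0,0.002,0,0,0,-1],[0,0,0,0,0,0,-1]])

```text
clock: 9.4
ee_pos: [669.6, -136.4, 115.0]
orientation: [[-0.06, 0.998, -0.0], [0.998, 0.06, 0.0], [0.0, -0.0, -1.0]]
force: [-0.4, 0.4, -1.5]
opening: 10.2
gripper_force: 30.0
```

Request:
jog_arm(deltas=[[0,0,0.002,0,0,0,-1],[0,0,0.002,0,0,0,-1],[0,0,0.001,0,0,0,-1],[0,0,0,0,0,0,-1]])

```text
clock: 9.9
ee_pos: [669.7, -136.4, 110.0]
orientation: [[-0.06, 0.998, -0.0], [0.998, 0.06, 0.0], [0.0, -0.0, -1.0]]
force: [-0.3, -0.1, -1.6]
opening: 9.8
gripper_force: 30.0
```

```bash
python3 go.py 670 -136.4 96 3.36; python3 - <<'E'
from h import *
c=snap('side');u,v=proj(c,[670,-135.6,75])[0].astype(int)
cv2.imwrite('pics/mid.png',cv2.convertScaleAbs(cv2.resize(c['image'][v-35:v+35,u-35:u+35],(490,490),interpolation=cv2.INTER_CUBIC)[:,:,::-1],alpha=1.4))
E
```

```text
t 9.9 pos [ 669.7 -136.4  110. ] yaw 3.42 op 9.76777549112378 29.99978631734848 F [-0.3 -0.1 -1.6]
shift tool mm [-0.   0.3 14. ] turn rad [-0.0003 -0.0001  0.0011]
```

View pics/mid.png

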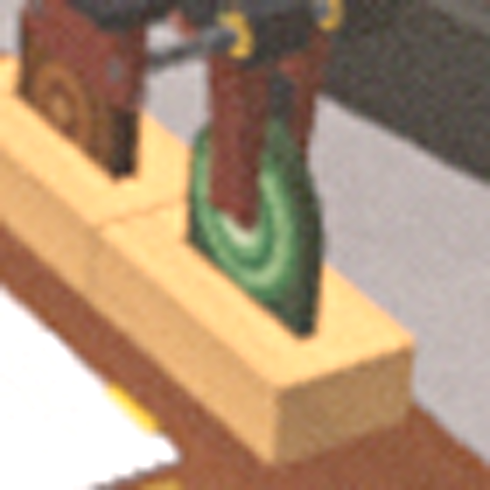

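The foot is inside the slot, with no contact force: only the slice's weight shows. Lowering on.

Request:
jog_arm(deltas=[[0,0,0.003,0,0,0,-1],[0,0,0.003,0,0,0,-1],[0,0,0.003,0,0,0,-1],[0,0,0.002,0,0,0,-1],[0,0,0,0,0,0,-1],[0,0,0,0,0,0,-1]])

```text
clock: 10.7
ee_pos: [669.9, -136.4, 99.3]
orientation: [[-0.06, 0.998, 0.0], [0.998, 0.06, -0.0], [-0.0, 0.0, -1.0]]
force: [0.9, 0.3, -1.3]
opening: 9.8
gripper_force: 30.0
```

Request:
jog_arm(deltas=[[0,0,0.001,0,0,0,-1],[0,0,0.001,0,0,0,-1],[0,0,0,0,0,0,-1]])

```text
clock: 11.08
ee_pos: [669.7, -136.4, 97.1]
orientation: [[-0.06, 0.998, -0.0], [0.998, 0.06, 0.0], [0.0, -0.0, -1.0]]
force: [0.2, 0.3, -0.5]
opening: 9.9
gripper_force: 30.0
```

Request:
jog_arm(deltas=[[0,0,0.001,0,0,0,-1],[0,0,0,0,0,0,-1]])

```text
clock: 11.32
ee_pos: [669.8, -136.4, 96.2]
orientation: [[-0.06, 0.998, 0.0], [0.998, 0.06, -0.0], [-0.0, 0.0, -1.0]]
force: [0.1, 0.2, -0.9]
opening: 9.9
gripper_force: 30.0
```

Request:
jog_arm(deltas=[[0,0,0.001,0,0,0,-1],[0,0,0,0,0,0,-1]])

```text
clock: 11.58
ee_pos: [669.8, -136.4, 96.1]
orientation: [[-0.06, 0.998, 0.0], [0.998, 0.06, -0.0], [-0.0, 0.0, -1.0]]
force: [-2.2, 1.2, 5.4]
opening: 10.1
gripper_force: 30.0
```

Request:
jog_arm(deltas=[[0,0,0.0005,0,0,0,-1],[0,0,0,0,0,0,-1]])

```text
clock: 11.82
ee_pos: [669.9, -136.4, 96.1]
orientation: [[-0.06, 0.998, 0.0], [0.998, 0.06, -0.0], [-0.0, 0.0, -1.0]]
force: [-3.1, 0.8, 9.6]
opening: 9.7
gripper_force: 30.0
```

The slice is on the floor at the expected height. Now I'll let go and rise.

Request:
jog_arm(deltas=[[0,0,-0.001,0,0,0,-1],[0,0,0,0,0,0,-0.5],[0,0,0,0,0,0,0],[0,0,0,0,0,0,0],[0,0,0,0,0,0,0],[0,0,0,0,0,0,0],[0,0,-0.02,0,0,0,0],[0,0,-0.03,0,0,0,0],[0,0,-0.03,0,0,0,0],[0,0,-0.03,0,0,0,0],[0,0,0,0,0,0,0.5]])

```text
clock: 13.2
ee_pos: [671.7, -136.8, 210.0]
orientation: [[-0.06, 0.998, 0.007], [0.998, 0.06, -0.001], [-0.002, 0.006, -1.0]]
force: [-0.5, 0.1, 0.1]
opening: 50.7
gripper_force: 0.0
```

```bash
python3 go.py 475.9 -86.5 35 -86.64; python3 - <<'E'
from h import *
c=snap('side');u,v=proj(c,[640,-135.6,65])[0].astype(int)
cv2.imwrite('pics/rel.png',cv2.convertScaleAbs(cv2.resize(c['image'][v-50:v+50,u-60:u+60],(600,500),interpolation=cv2.INTER_CUBIC)[:,:,::-1],alpha=1.4))
H=cv2.cvtColor(c['image'],cv2.COLOR_RGB2HSV).astype(int)
g=box((H[...,0]>35)&(H[...,0]<90)&(H[...,1]>50),(u-60,v-50,u+60,v+50));P=cloud(c,g);P=P[(P[:,0]>640)&(P[:,0]<700)];print(np.percentile(P,[1,50,99],0).round(1),np.linalg.lstsq(np.c_[P[:,1:],np.ones(len(P))],P[:,0],rcond=None)[0])
k=box((H[...,0]>8)&(H[...,0]<22)&(H[...,1]>110)&(H[...,2]>70),(296,250,325,272));P=cloud(c,k);P=P[P[:,0]<510];print('knob',len(P),np.percentile(P,[2,50,98],0).round(1))
E
```

```text
t 13.2 pos [ 671.7 -136.8  210. ] yaw 3.42 op 50.70969670161429 0.0 F [-0.5  0.1  0.1]
shift tool mm [  62.2 -193.6  173.6] turn rad [ 0.0065 -0.0036  1.5719]
[[ 660.2 -173.2   64.8]
 [ 665.4 -143.7   92.8]
 [ 674.1 -107.9  118.7]] [-7.56646933e-02  3.95916159e-02  6.51307727e+02]
knob 143 [[ 466.9 -111.8    9. ]
 [ 480.3  -91.3   37.8]
 [ 508.9  -19.7   46.1]]
```

View pics/rel.png

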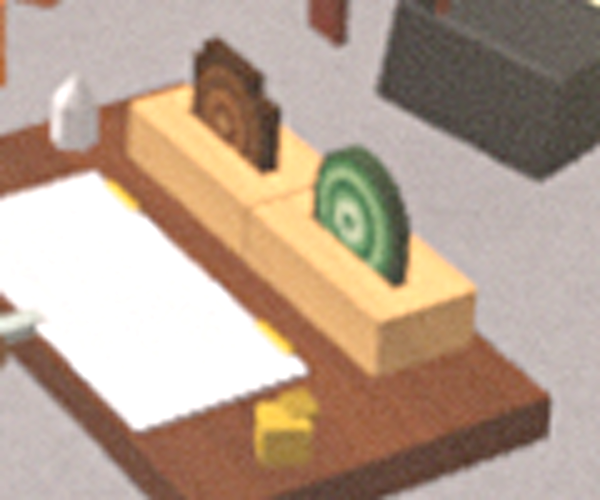

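The agate stands upright in the slot with the flap still flat, and the brown slice, quartz and pyrite are undisturbed. Next is the knob.

Request:
jog_arm(deltas=[[0,0,0,0,0,0.1747,0.6],[0,0,0,0,0,0.1747,0.6],[0,0,0,0,0,0.1747,0.6],[0,0,0,0,0,0.1747,0.6],[0,0,0,0,0,0.1747,0.6],[0,0,0,0,0,0.1747,0.6],[0,0,0,0,0,0.1747,0.6],[0,0,0,0,0,0.1747,0.6],[0,0,0,0,0,0.1743,0.6]])

```text
clock: 14.38
ee_pos: [668.9, -136.2, 204.2]
orientation: [[0.999, 0.053, -0.002], [0.053, -0.999, 0.001], [-0.002, -0.001, -1.0]]
force: [-0.4, -0.2, -0.2]
opening: 70.4
gripper_force: 0.0
```

Request:
jog_arm(deltas=[[-0.03,-0.01,0,0,0,0,0.6],[-0.03,-0.01,0,0,0,0,0.6],[-0.03,-0.01,0,0,0,0,0.6],[-0.03,-0.01,0,0,0,0,0.6],[-0.03,-0.01,0,0,0,0,0.6],[-0.03,-0.01,0,0,0,0,0.6],[0,0,0.02,0,0,0,0.6],[0,0,0.03,0,0,0,0.6],[0,0,0.03,0,0,0,0.6],[0,0,0,0,0,0,0.6],[0,0,0,0,0,0,0.6]])

```text
clock: 15.75
ee_pos: [486.6, -87.1, 126.0]
orientation: [[0.998, 0.059, -0.0], [0.059, -0.998, 0.0], [-0.0, -0.0, -1.0]]
force: [0.6, -0.7, -1.5]
opening: 69.9
gripper_force: 0.0
```

```bash
python3 go.py 475.9 -86.5 34 -86.64
```

```text
t 15.75 pos [486.6 -87.1 126. ] yaw -86.65 op 69.8778479252265 0.0 F [ 0.6 -0.7 -1.5]
shift tool mm [-10.6  -1.2  92. ] turn rad [-0.0001  0.0003 -0.0001]
```

Request:
jog_arm(deltas=[[-0.0106,-0.0012,0,0,0,0,0.6],[0,0,0.025,0,0,0,0.6],[0,0,0.025,0,0,0,0.6],[0,0,0.02,0,0,0,0.6],[0,0,0.015,0,0,0,0.6],[0,0,0.01,0,0,0,0.6],[0,0,0,0,0,0,0.6],[0,0,0,0,0,0,0.6]])

```text
clock: 16.75
ee_pos: [476.3, -86.6, 31.1]
orientation: [[0.998, 0.059, 0.001], [0.059, -0.998, -0.0], [0.001, 0.0, -1.0]]
force: [-1.4, -1.2, -0.5]
opening: 70.0
gripper_force: 0.0
```

Request:
jog_arm(deltas=[[0,0,0,0,0,0,-1],[0,0,0,0,0,0,-1],[0,0,0,0,0,0,-1],[0,0,0,0,0,0,-1],[0,0,0,0,0,0,-1],[0,0,0,0,0,0,-1],[0,0,0,0,0,0,-1]])

```text
clock: 17.62
ee_pos: [476.1, -88.5, 30.8]
orientation: [[0.998, 0.059, 0.001], [0.059, -0.998, -0.002], [0.001, 0.002, -1.0]]
force: [-2.6, -16.3, -1.9]
opening: 34.0
gripper_force: 30.0
```

Request:
jog_arm(deltas=[[0,0.0018,0,0,0,0,-1],[0.0001,0,-0.0057,0,0,0,-1],[0.0004,0,-0.0057,0,0,0,-1],[0.0006,0,-0.0056,0,0,0,-1],[0.0009,0,-0.0056,0,0,0,-1],[0.0011,0,-0.0056,0,0,0,-1],[0.0013,0,-0.0055,0,0,0,-1],[0,0,0,0,0,0,-1],[0,0,0,0,0,0,-1]])

```text
clock: 18.75
ee_pos: [481.3, -88.4, 64.9]
orientation: [[0.998, 0.059, 0.002], [0.059, -0.998, -0.001], [0.002, 0.001, -1.0]]
force: [1.7, -5.0, -2.3]
opening: 33.6
gripper_force: 30.0
```

```bash
python3 go.py 480.5 -88.2 64.6 -86.64
```

```text
t 18.75 pos [481.3 -88.4  64.9] yaw -86.62 op 33.612543788577824 29.999712109565735 F [ 1.7 -5.  -2.3]
shift tool mm [-0.7 -0.2  0.3] turn rad [ 0.0009 -0.0017  0.0003]
```

Request:
jog_arm(deltas=[[0.0016,0.0005,-0.0055,0,0,0,-1],[0.0018,0,-0.0054,0,0,0,-1],[0.0021,0,-0.0053,0,0,0,-1],[0.0023,0,-0.0052,0,0,0,-1],[0.0025,0,-0.0051,0,0,0,-1],[0.0027,0,-0.005,0,0,0,-1],[0,0,0,0,0,0,-1]])

```text
clock: 19.62
ee_pos: [493.5, -87.7, 96.2]
orientation: [[0.998, 0.059, 0.0], [0.059, -0.998, -0.0], [0.0, 0.0, -1.0]]
force: [2.3, -1.1, -3.3]
opening: 34.3
gripper_force: 30.0
```

Request:
jog_arm(deltas=[[0.003,0,-0.0049,0,0,0,-1],[0.0031,0,-0.0047,0,0,0,-1],[0.0033,0,-0.0046,0,0,0,-1],[0.0036,0,-0.0044,0,0,0,-1],[0.0037,0,-0.0043,0,0,0,-1],[0.0039,0,-0.0041,0,0,0,-1],[0,0,0,0,0,0,-1],[0,0,0,0,0,0,-1]])

```text
clock: 20.62
ee_pos: [513.9, -86.5, 123.0]
orientation: [[0.998, 0.059, 0.0], [0.059, -0.998, 0.0], [0.0, -0.0, -1.0]]
force: [-1.1, -2.8, -0.8]
opening: 34.1
gripper_force: 30.0
```

```bash
python3 go.py 513.9 -86 122.9 -86.64; python3 - <<'E'
from h import *
c=snap('side');u,v=proj(c,[600,-100,65])[0].astype(int)
cv2.imwrite('pics/fl.png',cv2.convertScaleAbs(cv2.resize(c['image'][v-60:v+50,u-70:u+70],(700,550),interpolation=cv2.INTER_CUBIC)[:,:,::-1],alpha=1.2))
H=cv2.cvtColor(c['image'],cv2.COLOR_RGB2HSV).astype(int)
P=cloud(c,box((H[...,1]<40)&(H[...,2]>60),(u-70,v-60,u+70,v+50)))
a=np.radians(3.36);X=np.array([np.cos(a),np.sin(a),0]);Y=np.array([-X[1],X[0],0]);Q=P-[605.8,-78.7,33];L=np.c_[Q@X,Q@Y,Q[:,2]]
L=L[(L[:,0]>-95)&(L[:,0]<-8)&(abs(L[:,1])<100)&(L[:,2]>5)]
for _ in range(4):
    f=np.polyfit(L[:,0],L[:,2],1);e=L[:,2]-np.polyval(f,L[:,0]);L=L[abs(e)<max(4,2*e.std())]
print(len(L),f,np.degrees(np.arctan(-f[0])),e.std())
E
```

```text
t 20.625 pos [513.9 -86.5 123. ] yaw -86.64 op 34.08007139242617 29.999980330467224 F [-1.1 -2.8 -0.8]
shift tool mm [ 0.  -0.5  0.1] turn rad [-0.     -0.     -0.0001]
275 [ -2.19261169 -33.30923136] 65.4833568150357 34.788385245872284
```

View pics/fl.png

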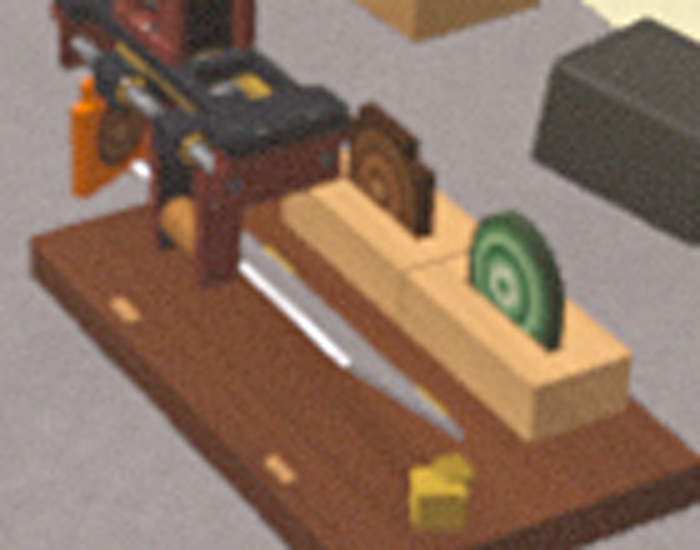

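The flap is up with the knob still pinched. Its free-edge corner is at crop (350,363) and its hinge corner at (462,437). Checking the angle from those corners.

```bash
python3 - <<'E'
from h import *
c=load('side');u,v=proj(c,[600,-100,65])[0].astype(int)
a=np.radians(3.36);X=np.array([np.cos(a),np.sin(a),0]);Y=np.array([-X[1],X[0],0]);h=np.array([605.8,-78.7,33])
q=np.array([(350,363),(462,437)]);d=ray(c,np.c_[u-70+q[:,0]/5-.4,v-60+q[:,1]/5-.4]);o=np.array(c['position'])
for side in(-105,-107):
    t=(side-(o-h)@Y)/(d@Y);P=o+d*t[:,None]-h;L=np.c_[P@X,P@Y,P[:,2]];D=L[0]-L[1];print(L.round(1),np.degrees(np.arctan2(D[2],-D[0])),np.hypot(D[0],D[2]))
E
```

```text
[[ -64.1 -105.    66.5]
 [   3.5 -105.    -0.8]] 44.835220578955536 95.42296793030299
[[ -65.4 -107.    68.1]
 [   2.1 -107.     1. ]] 44.83522057895555 95.23309597659853
```

Request:
jog_arm(deltas=[[0,0,0,0,0,0,-1],[0,0,0,0,0,0,-1],[0,0,0,0,0,0,-1],[0,0,0,0,0,0,-1]])

```text
clock: 21.18
ee_pos: [513.8, -86.5, 122.9]
orientation: [[0.998, 0.059, -0.0], [0.059, -0.998, 0.0], [-0.0, -0.0, -1.0]]
force: [-3.2, -2.0, 2.8]
opening: 33.7
gripper_force: 30.0
```

The corners give 44.8° and the knob's rise gives 45.1°, and the hold is steady. Handing in.

```bash
python3 -c "
from bench import order
print(order.finish_job())"
```

```text
the job is handed in; nothing more can be done
None
```

The job is handed in at 21 s: the green agate slice stands on the floor of the empty slot, released while the flap lay flat, and the gripper holds the flap at about 45° (44.8° from the picture, 45.1° from the knob's rise).

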